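Clip the sample block down for the road

ROBOT

A 6-joint arm with a two-finger parallel gripper is mounted at the origin on the work surface. World frame = base frame: x ahead of the robot, y to its left, z up, the work surface at z = 0. Lengths are in mm, angles in rad, forces in N, time in s.
With the tool pointing down it reaches from about 300 to 775 mm from the base axis. Payload 14.6 kg.
Tool frame: the origin (TCP) lies midway between the tips of the shut fingers; the grasp point (between the pads) lies behind it (manip.grip_depth is the z of the grasp point in the tool frame, in mm); z points along the fingers, y is the line along which they close (so a half turn about z gives the same grasp; the last joint's range is limited). The gripper opens to 94 mm and grips with 3 to 60 N. Pads are 16 mm wide; open, the fingers measure 119 mm over their backs; the gripper's body (75 mm by 177 mm) begins 78 mm behind the grasp point.
Start: joints at [-0.067, 0.3, 1.521, -0, 1.321, -0.067], TCP at [549.99, -0.002, 205.446] pointing down, gripper open.
Joint ranges: [-3.03, 3.03], [-0.79, 2.21], [0.23, 2.52], [-1.04, 4.18], [0, 3.07], [-2.55, 2.55]. Speed limits (rad/s): [2.22, 2.22, 2.57, 3.14, 3.14, 3.14].

INTERFACE

Orientations are given as [roll, pitch, yaw] about the fixed x, y, z axes, in that order (R = Rz(yaw) Ry(pitch) Rx(roll)).
In Python, from cell import manip gives the robot as it stands.
- The arm moves only by the tool send_path, called after "Emit:" by a JSON object that holds its "method" and its "body", one argument or row to a line. Schema: {"type":"object","properties":{"steps":{"type":"array","items":{"type":"object","properties":{"tx":{"type":"number"},"ty":{"type":"number"},"tz":{"type":"number"},"wx":{"type":"number"},"wy":{"type":"number"},"wz":{"type":"number"}},"additionalProperties":false},"minItems":1,"maxItems":5},"aperture":{"type":"number"},"grip_n":{"type":"number"},"only":{"type":"string"},"quiet":{"type":"boolean"},"lines":{"type":"string"}},"required":["steps"],"additionalProperties":false}. steps is a list of rows, 1 to 5 of them, each an object with the fields tx, ty, tz (the shift in fractions of the full range, 1 being 1000 mm), wx, wy, wz (a rotation vector in normalised numbers (1 is 4 rad)); a field left out counts as zero; each row is the pose to reach, as a shift and turn from the pose commanded when the call began, along the tool's axes at that moment; what a row does not reach only later rows make up. A row lasts 1/10 s, in which the tool goes at most 50 mm and 0.15 rad, less where a joint would pass 70% of its speed; a pose out of reach is approached as far as the arm can. aperture is the finger opening in mm, set as the call begins (left out keeps the last). The fingers move at their own pace and stop on an object; grip_n is the grip in N (left out, the last holds). Time passes only in rows, so rows that do not move let the fingers close. The tool returns the time, the measured TCP pose, the force, the opening and the grip force at its end. only (a regular expression) keeps the lines of the reply that match it, lines (a string "A,B") keeps lines A to B, and quiet returns only ok. A shift or turn number past 1, either way, is cut back to 1. Input that does not fit is refused with a message, and nothing moves.
- manip.read_state(): the state, without advancing time (a new reading comes with each control period).
- manip.camera(name): name is "scene" or "side" or "wrist"; returns (picture, depth): 420x560x3 uint8, red, green, blue; 420x560 float32, mm along the optical axis (not along the pixel's ray), 0 where there is no reading.
- manip.camera_info(name): a dict with "K" (3x3 intrinsics, pixels), "rvec" (rotation vector, rad) and "tvec" (3), from world to camera coordinates, as OpenCV has them; the wrist camera has in their place "mount" (4x4, takes a point from camera to tool coordinates, whose origin is the TCP and whose axes are the flange's). Camera axes: x right, y down, z forward; pixel columns grow to the right and rows downward; lengths in mm; the calibration is good to about 2 mm. A picture is of the moment at which its call begins: read the wrist's pose just before it. camera_info takes no time and is no camera call.
- manip.sign_off(): hands the job in; it is judged then, once.
The state is a dict: "clock": time; "joints": joint angles; "qd": joint speeds; "effort": joint torques, N m; "eef_pos": TCP position; "eef_rot": TCP orientation; "wrist_force": force on the tool from outside, world axes, zero at the start; "moment": the same for the moment, N m; "finger_gap": finger opening in mm; "finger_force": force on a finger pad.
Only numpy, scipy, OpenCV 4.12 (cv2) and the standard library are available. Lean on these libraries where they do the work, as an engineer would, in place of code of your own. Each camera call takes 0.05 s, during which the arm holds its last target. There are 200 camera calls.

TASK

The sample heating block must be locked onto its transport base before the mobile lab drives off: one of its two shafts already has its retaining clip, the other is bare. Pick up the loose horseshoe clip of the same full size and shape as the fitted one (not the small one, not the one with the closed eye) and push it sideways into the groove of the bare shaft until it is fully home, then let go so that it lies flat on the base plate.

Things in the scene. Friction and masses are not known exactly. Their poses are not given: they have to be found in the camera images.
- clip: Loose full-size horseshoe clip, dark steel, about 90 g, flat on the bench. Plate 8 mm thick, 86 long, 54 wide (64 over the flared tips). Origin: underside, centre of the seat (on the shaft's axis when home); x points out of the mouth, z up. Slot 24 wide, its end 9.5 behind the origin; tips 33 ahead, 45 apart inside. Look-alikes near by: one of 62 % size, one with a closed eye; places change.
- clip_grip (a point): Gripping point in the clip's upright grip block, 42 mm behind the clip's origin (-x) and 31 mm above its underside; axes as the clip's. The block is 20 mm long along x, 12 mm thick along y, and stands from the 8 mm plate (28 mm wide there) up to 42 mm above the underside. Pinch it across y from above.
- shaft: Bare aluminium shaft, fixed. Origin: on its axis at the base plate's top, 20 mm above the bench, which is the groove's lower face; axes as the base's. Groove: 18 mm diameter neck from the plate to 18 mm above it; over it a head, 36 mm diameter, 18 to 32 mm above the plate. The clip goes round the neck, under the head. The shaft at the base's other end has its clip; the two change ends.
- base: Fixed grey painted steel plate, 170 (x) by 300 (y) by 20 mm; origin on the bench, plate from x -95 to +75 mm; shafts at x 0, y +100 and -100. White heating block on its middle: x -13 to +73, y -45 to +45, up to 75 mm above the bench. Its -x side faces the robot and is free: the clip goes in along the base's +x, mouth to +x, like the fitted one.
There are look-alikes about, which are no part of the job. Leave any blue or yellow look-alike of the clip alone.

How it is judged (in metres and radians):
At the end, for the whole second after the job is handed in: The full-size clip sits in the bare shaft's groove, under the head: the centre of its seat within 10 mm of the shaft's axis, its underside within 5 mm of the base plate, level within 10 degrees, at rest and released (horizontal distance between clip and shaft below 0.01 m and z of clip in the frame of shaft between -0.004 and 0.005 m and angle between clip's own z axis and vertical below 0.175 rad and linear speed of clip below 0.02 m/s); the robot touches nothing.
It also fails if it takes over 38 s, if anything falls off the work surface, if the arm or the gripper's body presses on something with over 40 N, if the wrist force passes 120 N, or if a joint passes its speed limit or range.

## Working session

There is one attempt and no reset: what is moved stays moved. The work goes in short steps, Python scripts to look and compute and a tool call to move; the robot and the scene stay as the last step left them, time stands still between calls to the robot, and variables do not carry over. Pictures are saved under pics/ and viewed, at most 10 in all, crops included, and the job is handed in when it is done.

```bash
mkdir -p pics; ls; python3 - <<'E'
from cell import manip
import cv2,numpy as np
s=manip.read_state();print(s['clock'],s['eef_pos'],s['eef_rot'],manip.grip_depth)
for n in("scene","side","wrist"):
    p,d=manip.camera(n);cv2.imwrite(f"pics/{n}0.png",p[:,:,::-1]);np.save(f"pics/{n}0.npy",d);print(n,manip.camera_info(n))
E
```

```text
pics
0.0 [5.49718115e+02 4.14951870e-02 2.04861807e+02] [-3.14035896e+00 -1.21341084e-04  1.57075765e+00] -18.8
scene {'K': array([[418.13290121,   0.        , 276.23674856],
       [  0.        , 418.13290121, 205.39975088],
       [  0.        ,   0.        ,   1.        ]]), 'rvec': array([ 2.06858042,  1.13416541, -0.47244551]), 'tvec': array([-348.67828644, -229.17436364, 1263.25116719])}
side {'K': array([[529.19510108,   0.        , 284.39097093],
       [  0.        , 529.19510108, 211.12947169],
       [  0.        ,   0.        ,   1.        ]]), 'rvec': array([ 2.26452275, -0.21811571,  0.12095236]), 'tvec': array([-486.79365982,  166.62317259, 1013.64642708])}
wrist {'K': array([[312.13912447,   0.        , 270.57319491],
       [  0.        , 312.13912447, 215.78637385],
       [  0.        ,   0.        ,   1.        ]]), 'mount': array([[-3.87928345e-04, -9.63803728e-01, -2.66612497e-01,
         7.69526067e+01],
       [ 9.99999787e-01, -2.34096278e-04, -6.08768902e-04,
        -7.46430250e-01],
       [ 5.24320744e-04, -2.66612676e-01,  9.63803614e-01,
        -1.78469082e+02],
       [ 0.00000000e+00,  0.00000000e+00,  0.00000000e+00,
         1.00000000e+00]])}
```

View pics/scene0.png

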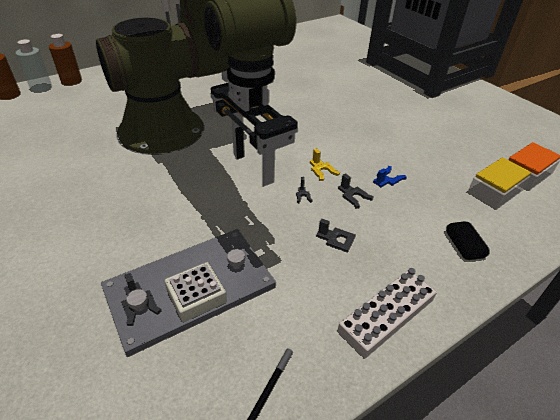

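View pics/side0.png

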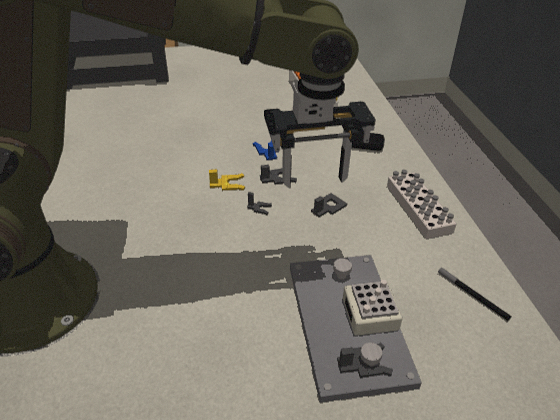

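Scene view candidates are: yellow (320,163), small dark (303,190), full-size dark (352,190), blue (388,178) and closed eye (336,237). I pick (352,190), which is (277,175) in the side view. The bare shaft is at scene (236,258), side (342,267), and the fitted one at scene (137,298). Next I'll check the choice in a close crop.

```bash
python3 - <<'E'
import cv2,numpy as np
def crop(n,x,y,w,h,s):
    return cv2.resize(cv2.imread(f"pics/{n}0.png")[y:y+h,x:x+w],None,fx=s,fy=s,interpolation=cv2.INTER_CUBIC)
a=crop("scene",330,165,50,50,6);b=crop("side",250,150,50,50,6)
c=crop("scene",205,225,80,50,5)[:, :400];d=crop("side",295,245,80,50,5)
top=np.hstack([a,b]);top=cv2.copyMakeBorder(top,0,0,0,200,cv2.BORDER_CONSTANT)
cv2.imwrite("pics/crop1.png",np.vstack([top,np.hstack([c,d])]))
E
```

```text
(no output)
```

View pics/crop1.png

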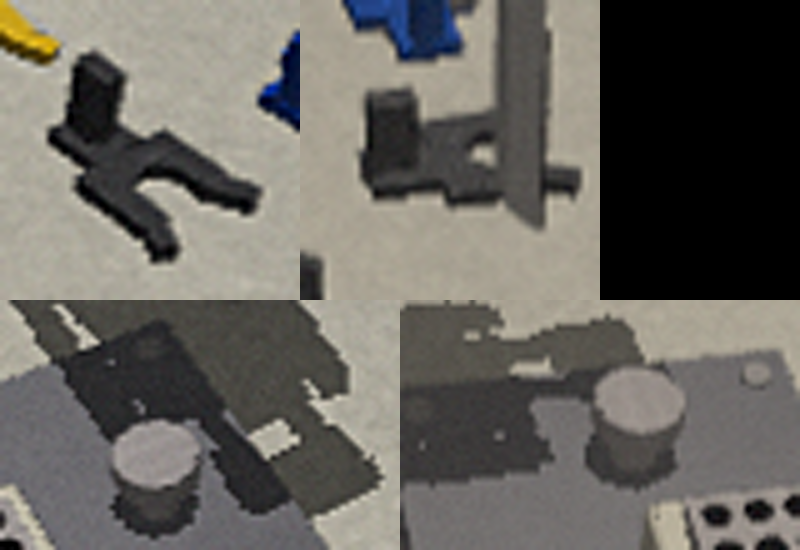

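View pics/wrist0.png

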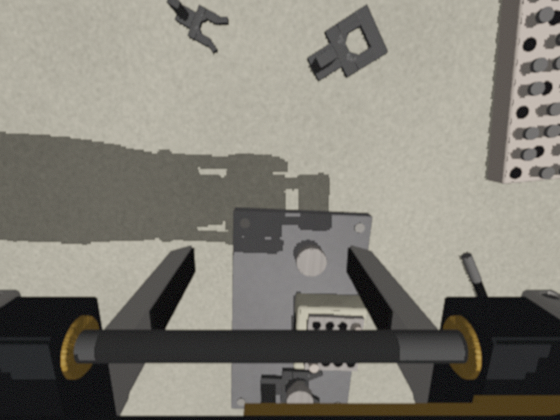

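The crop confirms a full-size open horseshoe, with its grip block top at scene (346.7,176) and side (265,165.5), and tips at scene (371.7,197.5) and (356.7,206). The head top is at scene (236,256), side (343,265) and wrist (312,262). The base's near-side corners are at wrist (235,209) and (371,214).

```bash
cat >h.py <<'E'
from cell import manip
import cv2,numpy as np
from scipy.spatial.transform import Rotation as Ro
def cam(n,st=None):
    i=manip.camera_info(n);K=i['K']
    if n=='wrist':
        T=np.eye(4);T[:3,:3]=Ro.from_euler('xyz',st['eef_rot']).as_matrix();T[:3,3]=st['eef_pos']
        M=T@i['mount'];return K,M[:3,:3],M[:3,3]
    R=cv2.Rodrigues(i['rvec'])[0].T;return K,R,-R@i['tvec']
def ray(c,p):
    K,R,o=c;d=R@np.linalg.inv(K)@[*p,1];return o,d/np.linalg.norm(d)
def plane(c,p,z):
    o,d=ray(c,p);return o+d*(z-o[2])/d[2]
def tri(*rs):
    A=0;b=0
    for o,d in rs:
        P=np.eye(3)-np.outer(d,d);A=A+P;b=b+P@o
    X=np.linalg.solve(A,b);return X,[np.linalg.norm((np.eye(3)-np.outer(d,d))@(X-o)) for o,d in rs]
E
python3 - <<'E'
from h import *
np.set_printoptions(precision=1,suppress=True)
s=manip.read_state();S=cam('scene');D=cam('side');W=cam('wrist',s)
print('shaft SD',tri(ray(S,(236,256)),ray(D,(343,265))))
print('shaft SDW',tri(ray(S,(236,256)),ray(D,(343,265)),ray(W,(312,262))))
print('block',tri(ray(S,(346.7,176.2)),ray(D,(265.2,165.5))))
a,b=plane(S,(371.7,197.5),8),plane(S,(356.7,206),8);print('tips',a,b,(a+b)/2)
for p in((235,209),(371,214),(232,404),(349,404)):print('base',plane(W,p,20))
for p in((103,284),(127,349),(275,285),(240,231)):print('baseS',plane(S,p,20))
E
```

```text
shaft SD (array([597.1, -70.6,  49.9]), [np.float64(0.6636129575292247), np.float64(0.6636129575291586)])
shaft SDW (array([596.9, -70.6,  49.9]), [np.float64(0.6711665981897068), np.float64(0.7000081490511814), np.float64(0.30744074057808296)])
block (array([507.6, 295.1,  41.3]), [np.float64(0.36662346918352084), np.float64(0.36662346918351185)])
tips [575.8 324.7   8. ] [579.9 271.8   8. ] [577.8 298.3   8. ]
base [505.9 -15.1  20. ]
base [669.8 -21.3  20. ]
base [ 492.6 -306.8   20. ]
base [ 662.2 -306.6   20. ]
baseS [ 498.9 -312.7   20. ]
baseS [ 657.3 -317.9   20. ]
baseS [679.3 -29.9  20. ]
baseS [514.4 -15.7  20. ]
```

Careful with the scale: shifts go in shares of 1000 mm and turns go in shares of 4 rad. That gives: 150 mm / 1000 = 0.15, 120 mm / 1000 = 0.12, 0.75 rad / 4 = 0.1875.

```bash
cat >>h.py <<'E'
def go(pos,yaw):
    s=manip.read_state();R=Ro.from_euler('xyz',s['eef_rot']);T=Ro.from_euler('xyz',[np.pi,0,yaw])
    print(s['clock'],np.round(s['eef_pos'],1),np.round(s['eef_rot'],3),'shift',np.round(R.inv().apply(np.array(pos)-s['eef_pos']),1),'turn',np.round((R.inv()*T).as_rotvec(),3))
E
```

Emit:
{"method": "send_path", "body": {
  "steps": [
    {"tx":0.03,"ty":-0.008,"tz":0.009,"wz":0.0375},
    {"tx":0.06,"ty":-0.016,"tz":0.018,"wz":0.075},
    {"tx":0.09,"ty":-0.024,"tz":0.027,"wz":0.1125},
    {"tx":0.12,"ty":-0.032,"tz":0.036,"wz":0.15},
    {"tx":0.15,"ty":-0.04,"tz":0.045,"wz":0.1875}
  ],
  "aperture": 50
}}

```text
clock: 0.65
eef_pos: [509.4, 151.1, 159.9]
eef_rot: [-3.141, 0.0, 0.815]
wrist_force: [0.5, -0.1, 0.8]
finger_gap: 57.6
finger_force: 0.0
```

```bash
python3 -c "
from h import *
go([465,295,115],0.04)"
```

```text
0.65 [509.4 151.1 159.9] [-3.141  0.     0.815] shift [  74.2 -131.    44.9] turn [-0.     0.     0.775]
```

Scaled: -131 mm / 1000 = -0.131, -105 mm / 1000 = -0.105, 0.75 rad / 4 = 0.1875.

Emit:
{"method": "send_path", "body": {
  "steps": [
    {"tx":0.015,"ty":-0.026,"tz":0.009,"wz":0.0375},
    {"tx":0.03,"ty":-0.052,"tz":0.018,"wz":0.075},
    {"tx":0.045,"ty":-0.078,"tz":0.027,"wz":0.1125},
    {"tx":0.06,"ty":-0.105,"tz":0.036,"wz":0.15},
    {"tx":0.074,"ty":-0.131,"tz":0.045,"wz":0.1875}
  ]
}}

```text
clock: 1.15
eef_pos: [464.0, 294.6, 114.9]
eef_rot: [3.141, 0.0, 0.065]
wrist_force: [0.8, 0.0, -0.2]
finger_gap: 49.8
finger_force: 0.0
```

Emit:
{"method": "send_path", "body": {
  "steps": [
    {"wz":0.0063},
    {"wz":0.0063}
  ]
}}

```text
clock: 1.35
eef_pos: [464.3, 293.5, 115.2]
eef_rot: [3.141, 0.001, 0.048]
wrist_force: [-0.0, 0.5, 0.5]
finger_gap: 49.6
finger_force: 0.0
```

```bash
python3 - <<'E'
from h import *
s=manip.read_state();p,d=manip.camera('wrist');cv2.imwrite('pics/w1.png',p[:,:,::-1]);np.savez('pics/w1.npz',pos=s['eef_pos'],rot=s['eef_rot'])
E
```

```text
(no output)
```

View pics/w1.png

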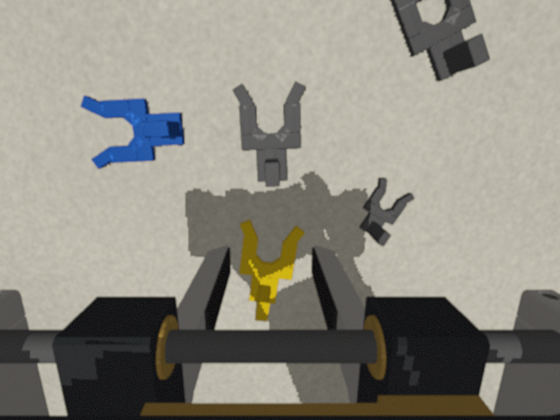

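```bash
python3 - <<'E'
import cv2
i=cv2.imread('pics/w1.png')[75:245,215:345]
cv2.imwrite('pics/c2.png',cv2.resize(i,None,fx=3.5,fy=3.5,interpolation=cv2.INTER_CUBIC))
E
```

```text
(no output)
```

View pics/c2.png

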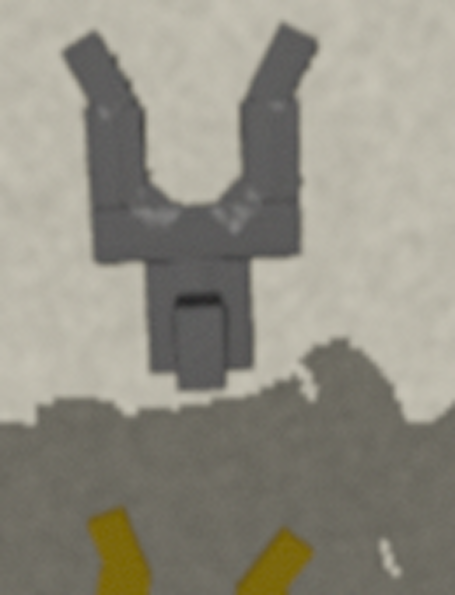

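The crop shows the clip nearly straight in view. In wrist pixels the block top is at (272.4,174.4), slot end (270.7,134), tip middle (269.3,85.7), and the yellow tips behind it are at (246,222) and (298,228).

```bash
python3 - <<'E'
from h import *
np.set_printoptions(precision=1,suppress=True)
z=np.load('pics/w1.npz');W=cam('wrist',dict(eef_pos=z['pos'],eef_rot=z['rot']))
S=cam('scene');D=cam('side')
print(tri(ray(W,(272.4,174.4)),ray(S,(346.7,176.2)),ray(D,(265.2,165.5))))
f=lambda x,y,h:plane(W,(215+x/3.5,75+y/3.5),h)
b=f(201,348,42);e=f(195,207,8);t=f(190,37.5,8);k=f(201.5,371,8)
l,r=f(80,41,8),f(300,34,8)
print(b,e,t,k,'tips',l,r)
for q in(e,t):print(np.arctan2(*(q-b)[[1,0]]))
print(np.arctan2(*(t-k)[[1,0]]),np.arctan2((r-l)[0],-(r-l)[1]), 'yel',f(108,515,8),f(290,535,8))
go([b[0],b[1],12],0.04)
E
```

```text
(array([507.2, 294. ,  42. ]), [np.float64(1.2874619549275714), np.float64(1.1353324547309047), np.float64(0.4671947487191494)])
[506.  293.4  42. ] [536.9 296.2   8. ] [576.6 299.4   8. ] [495.2 292.5   8. ] tips [574.6 326.1   8. ] [578.7 272.7   8. ]
0.09139598400884005
0.08419632551643022
0.08395926266424188 0.0777016064572153 yel [454.5 316.    8. ] [451.2 266.    8. ]
1.4 [464.8 293.  115.5] [ 3.1 -0.   0. ] shift [ 41.2   1.6 103.5] turn [ 0. -0.  0.]
```

Scaled: 80 mm / 1000 = 0.08, 50 mm / 1000 = 0.05, 0.035 rad / 4 = 0.0088.

```bash
python3 -c "
from h import *
go([506.6,293.7,14],0.083)"
```

```text
1.4 [464.8 293.  115.5] [ 3.141 -0.     0.048] shift [ 41.8   1.3 101.5] turn [ 0.    -0.    -0.035]
```

Emit:
{"method": "send_path", "body": {
  "steps": [
    {"tx":0.042,"ty":0.0005,"tz":0.02,"wz":0.0088},
    {"tx":0.042,"ty":0.0005,"tz":0.05,"wz":0.0088},
    {"tx":0.042,"ty":0.0005,"tz":0.08,"wz":0.0088},
    {"tx":0.042,"ty":0.0005,"tz":0.08,"wz":0.0088}
  ]
}}

```text
clock: 1.8
eef_pos: [505.4, 292.8, 32.2]
eef_rot: [3.139, 0.005, 0.011]
wrist_force: [-0.2, 0.1, -0.7]
finger_gap: 50.2
finger_force: 0.0
```

```bash
python3 -c "
from h import *
go([506.6,293.7,14],0.083)"
```

```text
1.8 [505.4 292.8  32.2] [3.139 0.005 0.011] shift [ 1.3 -1.  18.2] turn [ 0.003  0.005 -0.072]
```

The turn went the wrong way because I typed the sign wrong. I'll correct it and go down.

Scaled: 18 mm / 1000 = 0.018, 9 mm / 1000 = 0.009, -0.07 rad / 4 = -0.0175.

Emit:
{"method": "send_path", "body": {
  "steps": [
    {"tx":0.0013,"ty":-0.001,"wz":-0.0175},
    {"tx":0.0013,"ty":-0.001,"tz":0.009,"wz":-0.0175},
    {"tx":0.0013,"ty":-0.001,"tz":0.018,"wz":-0.0175},
    {"tx":0.0013,"ty":-0.001,"tz":0.018,"wz":-0.0175}
  ]
}}

```text
clock: 2.2
eef_pos: [507.4, 295.4, 16.5]
eef_rot: [3.141, 0.001, 0.08]
wrist_force: [-0.0, 1.1, -0.2]
finger_gap: 50.0
finger_force: 0.0
```

Emit:
{"method": "send_path", "body": {
  "steps": [
    {},
    {},
    {},
    {},
    {}
  ],
  "aperture": 0,
  "grip_n": 40
}}

```text
clock: 2.7
eef_pos: [507.9, 295.9, 17.6]
eef_rot: [-3.142, -0.0, 0.081]
wrist_force: [-1.3, -0.6, 0.9]
finger_gap: 13.1
finger_force: 0.3
```

Emit:
{"method": "send_path", "body": {
  "steps": [
    {},
    {},
    {"tz":-0.015},
    {"tz":-0.04},
    {"tz":-0.085}
  ],
  "aperture": 0,
  "grip_n": 40
}}

```text
clock: 3.2
eef_pos: [506.6, 295.3, 101.9]
eef_rot: [3.14, 0.004, 0.081]
wrist_force: [0.4, -0.3, -0.9]
finger_gap: 11.7
finger_force: 40.0
```

```bash
python3 -c "
from h import *
s=manip.read_state();R=Ro.from_euler('xyz',s['eef_rot'])
for q in([560,70,100],[525,-66,110]):go(q,-0.05)"
```

```text
3.2 [506.6 295.3 101.9] [3.14  0.004 0.081] shift [ 35.1 228.8   2.2] turn [0.002 0.004 0.131]
3.2 [506.6 295.3 101.9] [3.14  0.004 0.081] shift [-10.8 361.6  -7.4] turn [0.002 0.004 0.131]
```

Scaled: 205 mm / 1000 = 0.205, 160 mm / 1000 = 0.16, 0.05 rad / 4 = 0.0125.

Emit:
{"method": "send_path", "body": {
  "steps": [
    {"tx":-0.008,"ty":0.04,"wz":0.005},
    {"tx":-0.016,"ty":0.08,"wz":0.0125},
    {"tx":-0.024,"ty":0.12,"wz":0.02},
    {"tx":-0.032,"ty":0.16,"wz":0.025},
    {"tx":-0.04,"ty":0.205,"wz":0.0325}
  ]
}}

```text
clock: 3.7
eef_pos: [484.2, 87.1, 103.5]
eef_rot: [-3.141, -0.001, -0.049]
wrist_force: [0.5, -0.4, -1.5]
finger_gap: 11.6
finger_force: 40.0
```

```bash
python3 -c "
from h import *
go([485,-65,105],-0.05)"
```

```text
3.7 [484.2  87.1 103.5] [-3.141e+00 -1.000e-03 -4.900e-02] shift [  8.3 151.9  -1.5] turn [-0.    -0.001  0.001]
```

Scaled: 152 mm / 1000 = 0.152, 120 mm / 1000 = 0.12.

Emit:
{"method": "send_path", "body": {
  "steps": [
    {"tx":0.003,"ty":0.04},
    {"tx":0.005,"ty":0.08},
    {"tx":0.008,"ty":0.12},
    {"tx":0.008,"ty":0.152},
    {"tx":0.008,"ty":0.152}
  ]
}}

```text
clock: 4.2
eef_pos: [485.0, -66.9, 103.4]
eef_rot: [3.141, -0.001, -0.053]
wrist_force: [-1.0, 0.2, -0.3]
finger_gap: 11.8
finger_force: 40.0
```

```bash
python3 - <<'E'
from h import *
for _ in range(4): manip.camera('side')
s=manip.read_state();p,d=manip.camera('wrist');cv2.imwrite('pics/w2.png',p[:,:,::-1]);np.savez('pics/w2.npz',pos=s['eef_pos'],rot=s['eef_rot']);print(s['eef_pos'],s['eef_rot'])
cv2.imwrite('pics/w2c.png',cv2.resize(p[20:400,60:500,::-1],None,fx=1.57,fy=1.57,interpolation=cv2.INTER_CUBIC))
E
```

```text
[485.13958233 -63.10756977 102.88246382] [-3.14152061e+00 -3.97188548e-04 -4.84844235e-02]
```

View pics/w2c.png

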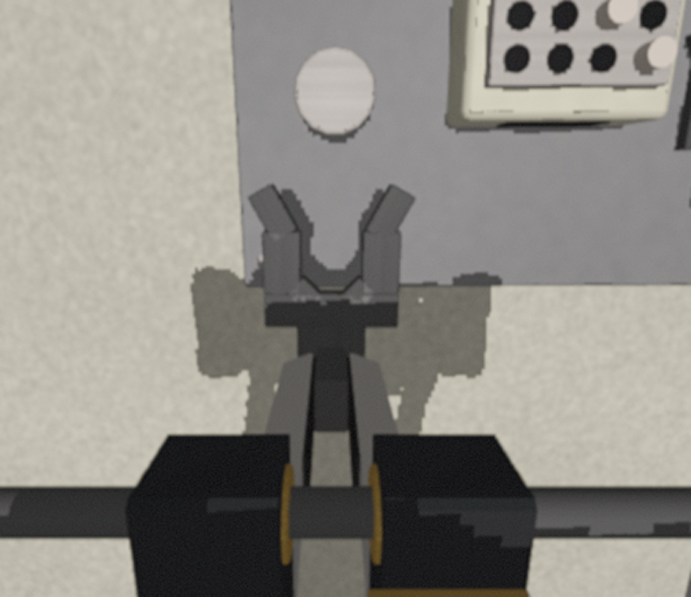

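The view shows the clip held square in the fingers. The head top is at crop (335,91), the tip ends at (262,192) and (401,192), the slot end at (333,290), and the base's near edge runs (246,285) to (691,284).

```bash
python3 - <<'E'
from h import *
np.set_printoptions(precision=1,suppress=True)
z=np.load('pics/w2.npz');W=cam('wrist',dict(eef_pos=z['pos'],eef_rot=z['rot']))
S=cam('scene');D=cam('side')
f=lambda x,y,h:plane(W,(60+x/1.57,20+y/1.57),h)
print('head',f(335,91,52),tri(ray(W,(60+335/1.57,20+91/1.57)),ray(S,(236,256)),ray(D,(343,265))))
a,b,c=f(246,285,20),f(691,284,20),f(232,2,20);print(a,b,c,'yaw',-np.arctan2((a-b)[0],(a-b)[1]),np.arctan2(*(c-a)[[1,0]]))
zc=z['pos'][2]-17+8
l,r,e=f(262,192,zc),f(401,192,zc),f(333,290,zc);print('clip',l,r,e,(l+r)/2,'yaw',np.arctan2((r-l)[0],-(r-l)[1]),np.arctan2(*((l+r)/2-e)[[1,0]]), 'rel tcp',e-z['pos'])
E
```

```text
head [595.3 -71.   52. ] (array([596.5, -70.7,  49.7]), [np.float64(0.8988198345248143), np.float64(0.7993880720099263), np.float64(0.8728871076259689)])
[504.5 -18.4  20. ] [ 493.1 -261.2   20. ] [641.2 -24.8  20. ] yaw -0.04664944626487144 -0.04656469242261252
clip [555.7 -41.6  93.9] [553.2 -93.3  93.9] [517.  -66.2  93.9] [554.5 -67.4  93.9] yaw -0.04888529011736963 -0.032704396464288986 rel tcp [31.8 -3.1 -9. ]
```

```bash
python3 -c "
from h import *
go([492,-64.7,41],-0.047)"
```

```text
4.45 [485.1 -62.9 102.8] [-3.142 -0.    -0.048] shift [ 6.9  1.4 61.8] turn [-0.    -0.    -0.001]
```

Scaled: 62 mm / 1000 = 0.062, 1.4 mm / 1000 = 0.0014.

Emit:
{"method": "send_path", "body": {
  "steps": [
    {"tx":0.007,"ty":0.0014,"tz":0.02},
    {"tx":0.007,"ty":0.0014,"tz":0.04},
    {"tx":0.007,"ty":0.0014,"tz":0.055},
    {"tx":0.007,"ty":0.0014,"tz":0.062},
    {"tx":0.007,"ty":0.0014,"tz":0.062}
  ]
}}

```text
clock: 4.95
eef_pos: [491.7, -64.9, 40.0]
eef_rot: [-3.141, 0.001, -0.048]
wrist_force: [0.4, -0.3, -1.4]
finger_gap: 11.7
finger_force: 40.0
```

```bash
python3 - <<'E'
from h import *
for _ in range(2): p,_=manip.camera('scene')
q,_=manip.camera('side')
r=lambda i,x,y,w,h:cv2.resize(i[y:y+h,x:x+w,::-1],None,fx=5,fy=5,interpolation=cv2.INTER_CUBIC)
cv2.imwrite('pics/c3.png',np.hstack([r(p,185,200,78,100),r(q,285,220,80,100)]))
go([554.5,-67.6,41],-0.047)
E
```

```text
5.1 [492.4 -65.5  41.3] [ 3.141e+00 -1.000e-03 -4.900e-02] shift [62.1 -0.9  0.4] turn [ 0.    -0.001 -0.002]
```

View pics/c3.png

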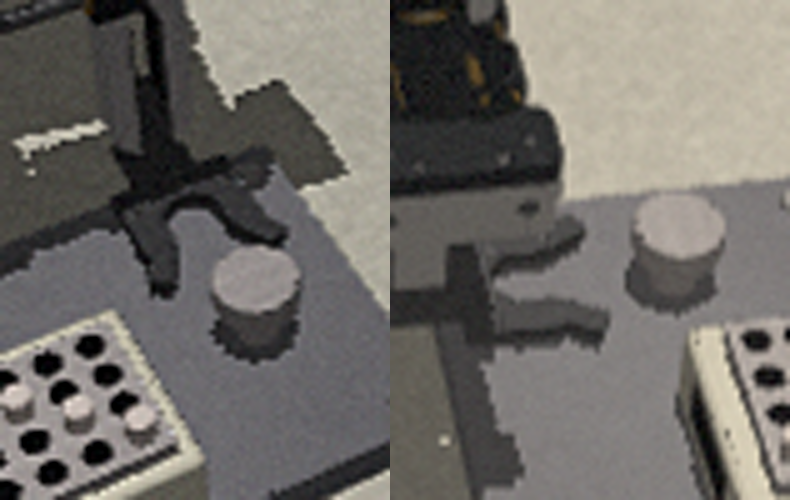

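The clip hovers flat just over the plate. Its tips at left crop (165,290) and (285,235) straddle the shaft at (255,300), so I'll push it in.

Scaled: 40 mm / 1000 = 0.04, 32 mm / 1000 = 0.032.

Emit:
{"method": "send_path", "body": {
  "steps": [
    {"tx":0.008,"ty":-0.0005},
    {"tx":0.016,"ty":-0.0005},
    {"tx":0.024,"ty":-0.0005},
    {"tx":0.032,"ty":-0.0005},
    {"tx":0.04,"ty":-0.0005}
  ]
}}

```text
clock: 5.6
eef_pos: [532.7, -67.2, 40.4]
eef_rot: [-3.142, -0.0, -0.049]
wrist_force: [-0.1, -0.7, -0.9]
finger_gap: 11.9
finger_force: 40.0
```

Emit:
{"method": "send_path", "body": {
  "steps": [
    {"tx":0.006},
    {"tx":0.012},
    {"tx":0.018},
    {"tx":0.022},
    {"tx":0.022}
  ]
}}

```text
clock: 6.1
eef_pos: [554.3, -68.2, 40.4]
eef_rot: [3.142, -0.0, -0.049]
wrist_force: [0.0, -0.4, -0.2]
finger_gap: 11.7
finger_force: 40.0
```

Emit:
{"method": "send_path", "body": {
  "steps": [
    {"tz":0.001},
    {"tz":0.002},
    {"tz":0.002}
  ]
}}

```text
clock: 6.4
eef_pos: [553.7, -68.2, 38.3]
eef_rot: [-3.142, 0.0, -0.049]
wrist_force: [-0.3, -0.1, -0.3]
finger_gap: 11.6
finger_force: 40.0
```

Scaled: 1.5 mm / 1000 = 0.0015, 1 mm / 1000 = 0.001.

Emit:
{"method": "send_path", "body": {
  "steps": [
    {"tz":0.001},
    {"tz":0.0015},
    {"tx":0.0007,"tz":0.0015},
    {"tx":0.0015,"tz":0.0015},
    {"tx":0.0015,"tz":0.0015}
  ]
}}

```text
clock: 6.9
eef_pos: [555.5, -68.3, 37.5]
eef_rot: [3.141, -0.0, -0.049]
wrist_force: [-4.4, 0.5, 6.1]
finger_gap: 11.7
finger_force: 40.0
```

Emit:
{"method": "send_path", "body": {
  "steps": [
    {},
    {"tx":0.0007},
    {"tx":0.0015,"tz":0.0007},
    {"tx":0.0015,"tz":0.0007}
  ]
}}

```text
clock: 7.3
eef_pos: [556.4, -68.4, 37.5]
eef_rot: [3.141, 0.001, -0.049]
wrist_force: [-12.8, 0.5, 19.4]
finger_gap: 11.9
finger_force: 40.0
```

Both the seat and the plate are felt. I'll ease off, release and rise straight up.

Scaled: -1.2 mm / 1000 = -0.0012, -1 mm / 1000 = -0.001.

Emit:
{"method": "send_path", "body": {
  "steps": [
    {"tx":-0.001,"tz":-0.0007},
    {"tx":-0.0012,"tz":-0.001}
  ]
}}

```text
clock: 7.5
eef_pos: [555.9, -68.3, 37.6]
eef_rot: [3.141, -0.001, -0.049]
wrist_force: [0.7, -0.7, 0.5]
finger_gap: 12.0
finger_force: 40.0
```

Emit:
{"method": "send_path", "body": {
  "steps": [
    {},
    {},
    {},
    {}
  ],
  "aperture": 34
}}

```text
clock: 7.9
eef_pos: [555.7, -68.2, 37.1]
eef_rot: [-3.142, 0.0, -0.049]
wrist_force: [0.5, -0.1, -0.7]
finger_gap: 33.3
finger_force: 0.0
```

Emit:
{"method": "send_path", "body": {
  "steps": [
    {"tz":-0.01},
    {"tz":-0.03},
    {"tx":-0.01,"tz":-0.06},
    {"tx":-0.04,"tz":-0.09},
    {"tx":-0.07,"tz":-0.11}
  ]
}}

```text
clock: 8.4
eef_pos: [485.4, -64.8, 149.6]
eef_rot: [3.141, -0.002, -0.049]
wrist_force: [0.6, 0.4, 0.4]
finger_gap: 34.1
finger_force: 0.0
```

Emit:
{"method": "send_path", "body": {
  "steps": [
    {},
    {},
    {}
  ]
}}

```text
clock: 8.7
eef_pos: [486.2, -64.8, 146.8]
eef_rot: [-3.141, 0.001, -0.049]
wrist_force: [-0.8, 0.6, -0.0]
finger_gap: 33.7
finger_force: 0.0
```

```bash
python3 - <<'E'
from h import *
p,_=manip.camera('scene');q,_=manip.camera('side')
r=lambda i,x,y,w,h:cv2.resize(i[y:y+h,x:x+w,::-1],None,fx=5,fy=5,interpolation=cv2.INTER_CUBIC)
cv2.imwrite('pics/c4.png',np.hstack([r(p,185,200,78,100),r(q,285,220,80,100)]))
E
```

```text
(no output)
```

View pics/c4.png

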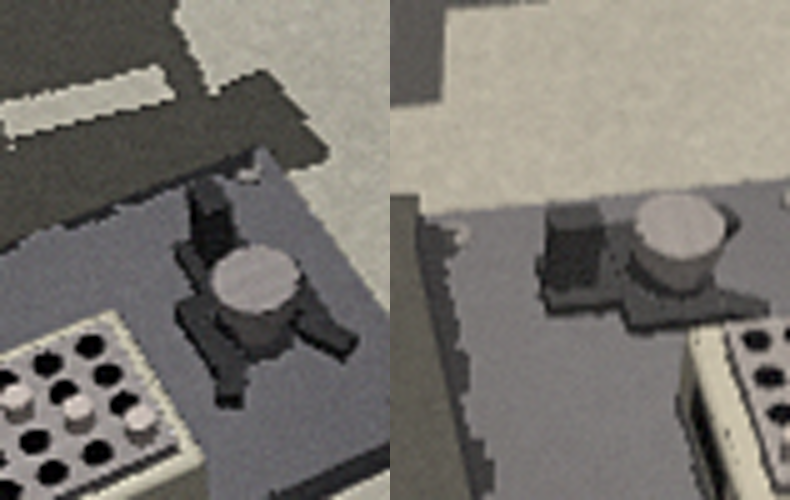

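The clip lies flat round the neck under the head, with its tips at left crop (230,400) and (350,340) past the shaft. The gripper is clear of it.

```bash
python3 -c "
from cell import manip
print(manip.sign_off())"
```

```text
the job is handed in; nothing more can be done
None
```

The full-size clip is fully home in the bare shaft's groove, flat on the base plate and released, and the job was handed in at about 9 s; sign-off gave no verdict, so this rests on the last pictures and the force readings.

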